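# Hold the test kiln's lid at its balance point while its stay is fitted

## Task

I want to screw the missing lid stay onto the little test kiln. Before you touch the lid, see that the isolator on the kiln's side box is off, and flip it off if it is on; then take the lid by its wooden handle, whether it lies shut or leans back open, swing it without letting it fall to the point where it balances over its hinge, and finish still holding it there, quite still. Leave the cup, the test tile, the stay and the screwdriver where they lie.

Things in the scene. Friction and masses are not known exactly. Their poses are not given: they have to be found in the camera images.
- kiln: Fixed grey tabletop test kiln, 150 deep (x) x 190 wide (y), rim 120 high, origin under its centre; own x axis points from its front (handle side) to its back (hinge), y to its left. On its left a grey control box: 110 x 80, centre at x -35, y 136, top at z 90.
- lid (a joint): Lid angle, rad: 0 shut, 1.60 leaning back on its stop. It balances at 1.32 (76 deg up; its weight is then right above the hinge); below that it falls shut, above it falls back; nearly frictionless hinge. At the start it lies at one of the ends (or drops to it in the first half second). Lid: 0.55 to 0.9 kg slab 150 x 190 x 45 thick, hinged at the back.
- lid_hinge (a point): Middle of the hinge axis, which runs along the kiln's y axis. In the kiln's frame x 83, y 0, z 122.
- lid_handle (a point): Middle of the grip of the wooden handle that sticks straight out from the middle of the lid's front edge: round, 23 thick, its axis square to the hinge. 200 forward of the hinge axis and 19.5 above it when shut. The even part reaches 18 either way from here along the handle; the lid's edge is 42 away.
- isolator (a joint): Toggle on top of the control box, rad: -0.45 off, leaning to the kiln's front, towards the white dot; +0.45 on, leaning to the back, towards the red dot; 0 upright. It snaps to the nearer end from about upright; under 0.5 N at the tip moves it.
- isolator_pivot (a point): Pivot of the toggle, fixed to the kiln: in the kiln's frame x -35, y 138, z 96. The toggle swings in the kiln's x-z plane.
- isolator_tip (a point): 2 below the top of the toggle, 42 from its pivot; black bat-shaped end 15 thick on a 9 thick steel stem.
- bisque_cup: Pink bisque cup, 68 across, 62 high, upright on the table to the right of the kiln; origin under its centre.
- tile_blue: Blue glaze test tile, 56 x 41 x 9, flat on the table in front of the kiln's right half; origin under its centre.
- lid_stay: Steel lid stay, slotted strip 118 x 14 x 4, flat on the table left of the control box; origin under its centre.
- screwdriver: Black-handled screwdriver, 150 long, about 25 thick, lying on the table to the left of the kiln; origin under its middle.

How it is judged (in metres and radians):
At the end, for the whole second after the job is handed in: The lid is within 0.08 rad (about 5 degrees) of its balance angle of 1.32 rad, turning at less than 0.1 rad/s, with the fingers touching it (over 0.5 N) and the grasp point within 50 mm of the middle of its handle, and the isolator is off (below -0.3 rad) (value of joint lid between 1.24 and 1.4 rad and velocity of joint lid between -0.1 and 0.1 rad/s and contact force between the fingers and lid above 0.5 N and distance between the grasp point and lid_handle below 0.05 m and value of joint isolator below -0.3 rad); the arm keeps its last pose, push and grip.
It fails at once if the lid is touched while the isolator is not off (contact force between any of the arm, the fingers and lid above 0.5 N and value of joint isolator above -0.1 rad).
It fails at once if near the hand the lid falls or is flung (faster than 3 rad/s) ((velocity of joint lid above 3 rad/s or velocity of joint lid below -3 rad/s) and distance between the grasp point and lid_handle below 0.3 m).
It fails at once if the cup, the test tile, the stay or the screwdriver is moved by more than 15 mm (distance of any of bisque_cup, tile_blue, lid_stay, screwdriver from where it was at the start of the episode above 0.015 m).
It also fails if it takes over 64 s, if anything falls off the work surface, if the arm or the gripper's body presses on something with over 40 N, if the wrist force passes 120 N, or if a joint passes its speed limit or range.

## Robot

A 6-joint arm with a two-finger parallel gripper is mounted at the origin on the work surface; the furniture and walls round the work are solid. World frame = base frame: x ahead of the robot, y to its left, z up, the work surface at z = 0. Lengths are in mm, angles in rad, forces in N, time in s.
With the tool pointing down it reaches from about 350 to 775 mm from the base axis. Payload 7.3 kg.
Tool frame: the origin (TCP) lies at the very end of the fingers, on their centre line; the grasp point (between the pads) lies 19 mm behind it; x points along the fingers, y is the direction in which the jaws open and shut, and the axes are right-handed (so a half turn about x gives the same grasp; the last joint's range is limited). The gripper opens to 92 mm and grips with 3 to 60 N. Pads are 19 mm wide; open, the fingers measure 130 mm over their backs; the gripper's body (75 mm by 190 mm) begins 47 mm behind the grasp point.
Start: joints at [-0.146, 0.342, 1.524, -0, 1.275, -0.146], TCP at [525.019, 0.019, 226.741] pointing down, gripper open.
Joint ranges: [-2.53, 2.53], [-0.77, 2.02], [0.04, 2.7], [-1, 4.14], [0.28, 2.66], [-3.11, 3.11]. Speed limits (rad/s): [2.57, 2.57, 3.14, 3.14, 3.14, 3.14].

## Interface

Orientations are given as [roll, pitch, yaw] about the fixed x, y, z axes, in that order (R = Rz(yaw) Ry(pitch) Rx(roll)).
In Python, from plant import bot gives the robot as it stands.
- The arm moves only by the tool step_arm, never from a script. Its argument "targets" is a list that holds one entry, the list of rows, each a list of 4 numbers: the shift along the tool's x, y, z in m, then the turn about the tool's x in degrees. A call has exactly 5 rows; each row is the pose to reach, as a shift and turn from the pose measured when the call began, along the tool's axes at that moment; what a row does not reach only later rows make up. A row lasts 1/12 s, in which the tool goes at most 41.7 mm and 7.16 degrees, less where a joint would pass 70% of its speed; a pose out of reach is approached as far as the arm can. A call with a gripper value outside its range is refused whole. "jaw" is the closure, from 0 (fully open) to 1 (shut), set as the call begins (left out, the last holds). The fingers move at their own pace and stop on an object; the grip force is fixed at half the most. Time passes only in rows, so rows that repeat a pose let the fingers close, or fill a call up. It gives the time, the measured TCP pose, the force and the opening at its end, in the units of the state.
- bot.get_obs(): the state, without advancing time (a new reading comes with each control period).
- bot.capture(name): name is "scene" or "side" or "wrist"; returns a dict with "color" (480x640x3 uint8, red, green, blue), "depth" (480x640 float32, mm along the optical axis (not along the pixel's ray), 0 where there is no reading), "fov_y" (degrees; the focal length in pixels is half the picture's height over the tangent of half this angle, whatever the lens; pixels are square), "cx", "cy" (the principal point, pixels), "rvec" (rotation vector, rad) and "tvec" (3), from world to camera coordinates, as OpenCV has them. Camera axes: x right, y down, z forward; pixel columns grow to the right and rows downward; lengths in mm; the calibration is good to about 2 mm. The wrist camera is an equidistant fisheye: a pixel r from the principal point sees the ray r / f radians off the axis. A picture is of the moment at which its call begins.
- bot.close_job(): hands the job in, once; it reports no verdict.
The state is a dict: "time": time; "joint_positions": joint angles; "dq": joint speeds; "tau": joint torques, N m; "tool_pos": TCP position; "tcp_rot": TCP orientation; "contact_force": force on the tool from outside, world axes, zero at the start; "moment": the same for the moment, N m; "grip_width": finger opening in mm.
Only numpy, scipy, OpenCV 4.12 (cv2) and the standard library are available. Lean on these libraries where they do the work, as an engineer would, in place of code of your own. Each camera call takes 0.05 s, during which the arm holds its last target. There are 200 camera calls.

## Working session

There is one attempt and no reset: what is moved stays moved. The work goes in short steps, Python scripts to look and compute and a tool call to move; the robot and the scene stay as the last step left them, time stands still between calls to the robot, and variables do not carry over. Pictures are saved under pics/ and viewed, about 8 in all and at most 12, crops included, and the job is handed in when it is done.

Besides the shell and the picture viewer there is one more tool, called after "Request:" as name([rows], argument=value, ...), one row to a line, values as JSON. step_arm: Moves the arm, as the interface text tells. Its arguments: {"type":"object","properties":{"targets":{"type":"array","items":{"type":"array","items":{"type":"array","items":{"type":"number"}}}},"jaw":{"type":"number"}},"required":["targets"]}

```bash
mkdir -p pics; ls; cat > h.py <<'E'
import numpy as np, cv2
from plant import bot
from scipy.spatial.transform import Rotation as R
def cap(n):
    c=bot.capture(n); c['f']=240/np.tan(np.radians(c['fov_y']/2)); c['R']=cv2.Rodrigues(np.array(c['rvec'],float))[0]; c['t']=np.array(c['tvec'],float).ravel(); return c
def save(c,p): cv2.imwrite(p,c['color'][:,:,::-1])
def cloud(c):  # pinhole only: world points HxWx3
    v,u=np.mgrid[0:480,0:640]; d=c['depth']
    P=np.stack([(u-c['cx'])/c['f']*d,(v-c['cy'])/c['f']*d,d],-1)
    W=(P-c['t'])@c['R']; W[d==0]=np.nan; return W
def proj(c,P):
    p=np.atleast_2d(P)@c['R'].T+c['t']; return p[:,:2]/p[:,2:]*c['f']+[c['cx'],c['cy']]
E
python3 - <<'E'
from h import *
import pickle
for n in ('scene','side'):
    c=cap(n); save(c,f'pics/{n}0.png'); pickle.dump(c,open(n+'0.pkl','wb')); print(n,c['fov_y'],c['cx'],c['cy'],-c['R'].T@c['t'],c['R'][2])
o=bot.get_obs(); print(o)
E
```

```text
pics
scene 53.922387882163726 314.71373965666186 239.6046969275361 [  24.45449963 -641.02506981  551.71158253] [ 0.56269532  0.63199088 -0.53288038]
side 47.54274351465764 323.09959033287384 239.1931180583329 [ 896.60907581 -618.07221647  717.21283849] [-0.42981283  0.55811135 -0.70976943]
{'time': 0.1, 'joint_positions': array([-1.45984004e-01,  3.42693843e-01,  1.52489987e+00,  1.02264418e-05,
        1.27541171e+00, -1.45977939e-01]), 'dq': array([ 0.00161028, -0.00250763, -0.00185693, -0.00037412, -0.00035418,
       -0.00177778]), 'tau': array([ 1.49919495e-03, -4.32001984e+01, -2.44694173e+01,  7.19219679e-02,
        5.25739230e-02, -9.79429342e-05]), 'tool_pos': array([5.24643575e+02, 8.62070934e-02, 2.26100837e+02]), 'tcp_rot': array([-1.72369627,  1.56938353,  2.98868366]), 'contact_force': array([-0.25458322, -0.20690145, -0.15831764]), 'moment': array([ 0.01234172, -0.04700749,  0.02378614]), 'grip_width': 91.63561206686653}
```

View pics/scene0.png

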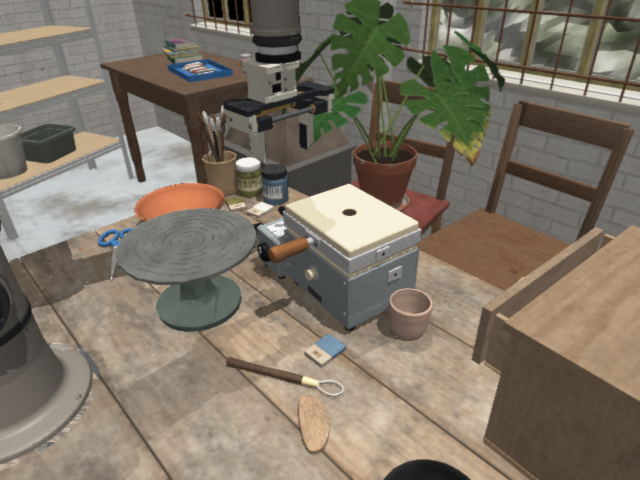

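View pics/side0.png

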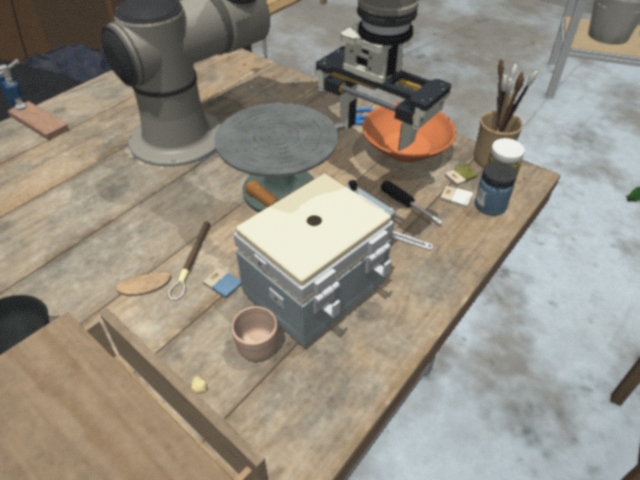

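Both views show the lid shut: handle at scene (291,249), cream lid top around scene (350,215), and the toggle's black end near scene (263,252) / side (353,186). Next I measure the kiln pose and the toggle.

```bash
cat > m.py <<'E'
from h import *
import pickle
for n in ('scene','side'):
    c=pickle.load(open(n+'0.pkl','rb')); W=cloud(c)
    hsv=cv2.cvtColor(c['color'],cv2.COLOR_RGB2HSV)
    m=(W[...,2]>135)&(W[...,2]<190)&(hsv[...,2]>170)&(W[...,0]>300)&(W[...,0]<800)&(abs(W[...,1])<350)
    k,l,s,_=cv2.connectedComponentsWithStats(m.astype(np.uint8)); i=1+np.argmax(s[1:,4]); m=l==i
    z=np.median(W[m][:,2]); P=W[m]; P=P[abs(P[:,2]-z)<6]
    r=cv2.minAreaRect(P[:,:2].astype(np.float32)); print(n,'lid z',z,'rect',r, 'corners',cv2.boxPoints(r).round(1).tolist())
    # handle: orange-brown, z 125..160
    mh=(hsv[...,0]<16)&(hsv[...,1]>140)&(W[...,2]>120)&(W[...,2]<165)&(W[...,0]>300)&(W[...,0]<750)&(abs(W[...,1])<300)
    k,l,s,_=cv2.connectedComponentsWithStats(mh.astype(np.uint8)); i=1+np.argmax(s[1:,4]); P=W[l==i]
    mu=P.mean(0); d=np.linalg.svd(P[:,:2]-mu[:2],full_matrices=False)[2][0]; t=(P[:,:2]-mu[:2])@d
    print(' handle',len(P),mu,d,np.degrees(np.arctan2(d[1],d[0])),t.min(),t.max(),'zmax',np.percentile(P[:,2],95))
E
python3 m.py
python3 - <<'E'
import cv2
a=cv2.imread('pics/scene0.png')[200:290,220:340]; b=cv2.imread('pics/side0.png')[150:240,300:420]
cv2.imwrite('pics/crop1.png',cv2.resize(cv2.vconcat([a,b]),None,fx=3.3,fy=3.3,interpolation=cv2.INTER_CUBIC)[:600])
E
```

```text
scene lid z 168.2041873646522 rect ((528.0701904296875, -163.3614501953125), (185.35023498535156, 143.93533325195312), 82.21148681640625) corners [[444.20001220703125, -245.39999389648438], [586.7999877929688, -264.8999938964844], [611.9000244140625, -81.30000305175781], [469.29998779296875, -61.79999923706055]]
 handle 475 [ 401.55553801 -152.71515075  147.86454278] [-0.98611198  0.1660818 ] 170.43991609423915 -35.030139000238776 28.349290182049366 zmax 153.89083926522406
side lid z 166.1907031839208 rect ((528.8631591796875, -162.75244140625), (185.96258544921875, 144.51707458496094), 82.19862365722656) corners [[444.70001220703125, -245.10000610351562], [587.7999877929688, -264.70001220703125], [613.0999755859375, -80.4000015258789], [469.8999938964844, -60.79999923706055]]
 handle 299 [ 408.91340215 -151.17789488  149.34801282] [ 0.99183868 -0.12749913] -7.3251002542006995 -29.72947512115754 30.291069694259573 zmax 152.86186077568897
```

View pics/crop1.png

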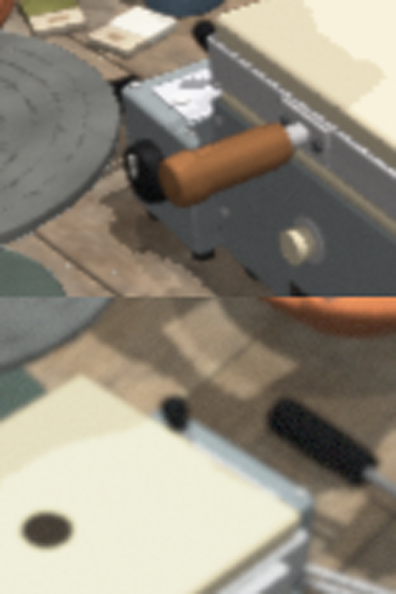

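The crop shows a black bat in both views: at the scene crop top (205,33)/3.3 → scene (282,210), and side crop (175,412) → side (353,185). I project both hypotheses to compare.

```bash
cat >> h.py <<'E'
O=np.array([528.5,-163.,0]); yaw=np.radians(-7.8)
def K(x,y,z): return O+R.from_euler('z',yaw).apply([x,y,z])
E
python3 - <<'E'
from h import *
import pickle
for n in ('scene','side'):
    c=pickle.load(open(n+'0.pkl','rb')); W=cloud(c)
    for s in (-.45,.45): print(n,s,proj(c,K(-35+42*np.sin(s),138,96+42*np.cos(s))))
    print('handle',proj(c,K(-117,0,141.5)),'pivot',proj(c,K(-35,138,96)))
    g=c['color'].max(2); 
    u0,v0=(282,210) if n=='scene' else (353,185)
    q=np.zeros_like(g,bool); q[v0-8:v0+9,u0-8:u0+9]=1; q&=g<50; P=W[q]; print(n,'dark',np.nanmedian(P,0),[ (R.from_euler('z',-yaw).apply(np.nanmedian(P,0)-O)).round(1)],np.argwhere(q).mean(0)[::-1])
    # obstacles: occupied heights in kiln frame near work region
# tool axes
o=bot.get_obs(); print(R.from_euler('xyz',o['tcp_rot']).as_matrix().round(3))
# disc (wheel)
c=pickle.load(open('scene0.pkl','rb'));W=cloud(c); print('wheel',[W[v,u].round() for u,v in((190,240),(130,240),(250,240),(190,270),(190,215))])
E
```

```text
scene -0.45 [[280.29626447 208.12597902]]
scene 0.45 [[296.74120077 202.58876183]]
handle [[290.66611115 248.46507889]] pivot [[289.63357317 222.69456705]]
scene dark [493.18167044 -23.12195531 133.69696805] [array([-54. , 133.8, 133.7])] [281.22222222 209.48148148]
side -0.45 [[351.13134502 180.15942049]]
side 0.45 [[367.12405114 190.18453146]]
handle [[263.76286506 196.19950366]] pivot [[357.93952919 202.12774968]]
side dark [501.27628329 -23.23557687 131.38655624] [array([-45.9, 134.8, 131.4])] [352.83783784 184.59459459]
[[-0.001  1.    -0.   ]
 [ 0.    -0.    -1.   ]
 [-1.    -0.001 -0.   ]]
wheel [array([314.,  -4., 137.]), array([242.,  70., 135.]), array([385., -76., 138.]), array([269., -81., 138.]), array([357.,  73., 137.])]
```

The isolator is already off: the toggle tip is at kiln x ≈ -54 to -46, against -53 expected for off and -17 for on. The handle projects right onto its image. I now turn the jaws along the hinge axis while moving over the handle.

Request:
step_arm([
  [[0, -0.01, 0.012, -7], [0, -0.02, 0.026, -14], [0, -0.032, 0.04, -21], [0, -0.045, 0.056, -28], [0, -0.06, 0.073, -35]],
], jaw=0.4)

```text
time: 0.52
tool_pos: [464.0, -73.3, 225.8]
tcp_rot: [-2.426, 1.569, 2.904]
contact_force: [-0.6, 0.0, 0.3]
grip_width: 63.4
```

Request:
step_arm([
  [[0, -0.018, 0.005, -7], [0, -0.036, 0.01, -14], [0, -0.054, 0.015, -21], [0, -0.073, 0.02, -28], [0, -0.09, 0.0255, -35]],
])

```text
time: 0.93
tool_pos: [404.3, -146.7, 225.6]
tcp_rot: [-3.092, 1.568, 2.855]
contact_force: [-0.1, -0.9, -0.9]
grip_width: 54.9
```

Request:
step_arm([
  [[0, 0, 0, -6], [0, 0, 0, -12], [0, 0, 0, -12], [0, 0, 0, -12], [0, 0, 0, -12]],
])

```text
time: 1.35
tool_pos: [404.3, -146.5, 225.5]
tcp_rot: [2.954, 1.568, 2.824]
contact_force: [0.1, 1.0, -0.8]
grip_width: 55.1
```

```bash
cat >> h.py <<'E'
def tgt(x,y,z):  # tool shift (mm) bringing grasp point to world xyz; yaw error
    o=bot.get_obs(); M=R.from_euler('xyz',o['tcp_rot']).as_matrix(); T=o['tool_pos']; g=T-19*M[:,0]
    ky=R.from_euler('z',yaw).apply([0,1,0]); phi=np.degrees(np.arctan2(ky@M[:,2],ky@M[:,1]))
    print('t',o['time'],'g',g.round(1),'shift tool',(M.T@(np.array([x,y,z])-g)).round(1),'turn',phi.round(2),'F',np.round(o['contact_force'],1),'w',round(o['grip_width'],1)); return M,g
E
python3 - <<'E'
from h import *
print(K(-125,0,141.5)); M,g=tgt(*K(-125,0,141.5)); print(M.round(3))
c=cap('wrist'); save(c,'pics/w1.png')
E
```

```text
[ 404.65651994 -146.03555345  141.5       ]
t 1.35 g [ 404.4 -146.5  244.5] shift tool [103.    0.5   0.5] turn 0.37 F [ 0.1  1.  -0.8] w 55.1
[[-0.003  0.129  0.992]
 [ 0.001  0.992 -0.129]
 [-1.     0.001 -0.003]]
```

View pics/w1.png

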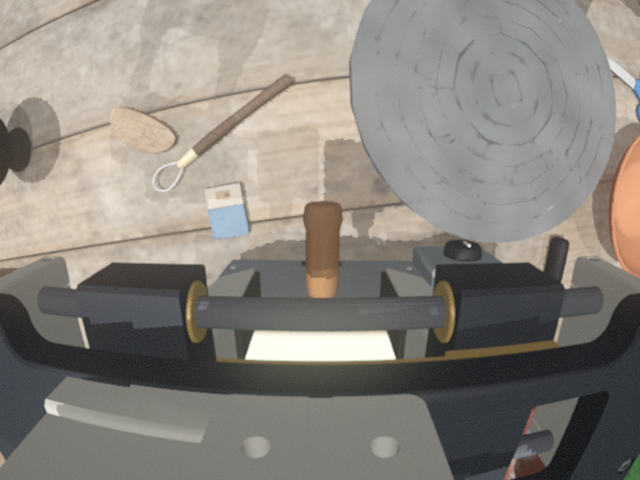

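The wrist view shows the handle (322,250) centred between the fingers (inner faces about 240 and 400), with the wheel clear of them. I descend and grip.

Request:
step_arm([
  [[0.02, 0, 0, 0], [0.045, 0, 0, 0], [0.07, 0, 0, 0], [0.09, 0, 0, 0], [0.102, 0, 0, 0]],
])

```text
time: 1.82
tool_pos: [403.2, -145.6, 121.4]
tcp_rot: [2.857, 1.565, 2.727]
contact_force: [-0.6, -0.2, -0.1]
grip_width: 55.0
```

Request:
step_arm([
  [[0, 0, 0, 0], [0, 0, 0, 0], [0, 0, 0, 0], [0, 0, 0, 0], [0, 0, 0, 0]],
])

```text
time: 2.23
tool_pos: [403.7, -145.8, 122.3]
tcp_rot: [2.905, 1.567, 2.774]
contact_force: [-0.2, -0.3, 0.6]
grip_width: 54.9
```

```bash
python3 - <<'E'
from h import *
tgt(*K(-125,0,141.5))
E
```

```text
t 2.2333 g [ 403.8 -145.9  141.3] shift tool [-0.2 -0.   0.9] turn 0.33 F [-0.2 -0.3  0.6] w 54.9
```

Request:
step_arm([
  [[0, 0, 0, 0], [0, 0, 0, 0], [0, 0, 0, 0], [0, 0, 0, 0], [0, 0, 0, 0]],
], jaw=1)

```text
time: 2.65
tool_pos: [403.8, -145.9, 122.4]
tcp_rot: [2.919, 1.567, 2.788]
contact_force: [0.5, 1.6, 0.0]
grip_width: 26.3
```

Request:
step_arm([
  [[0, 0, 0, 0], [0, 0, 0, 0], [0, 0, 0, 0], [0, 0, 0, 0], [0, 0, 0, 0]],
])

```text
time: 3.07
tool_pos: [403.8, -144.9, 122.3]
tcp_rot: [2.55, 1.566, 2.419]
contact_force: [2.1, 5.2, 1.1]
grip_width: 21.9
```

```bash
cat >> h.py <<'E'
def arc(t,r=208.6,h=19.5): return K(83-r*np.cos(t)+h*np.sin(t),0,122+r*np.sin(t)+h*np.cos(t))
def plan(t0,t1,r=208.6,h=19.5):  # 5 rows in tool axes, relative to the present measured pose
    M,g=tgt(*arc(t1,r,h))
    d=R.from_euler('z',-yaw).apply(g-K(83,0,122)); print('lid angle from grip',np.arctan2(d[2],-d[0])-np.arctan2(h,r),'rad',np.hypot(d[0],d[2]))
    for t in np.linspace(t0,t1,6)[1:]: print(round(t,3),(M.T@(arc(t,r,h)-g)).round(1))
E
python3 - <<'E'
from h import *
plan(0,.2); plan(0,1.32)
E
```

```text
t 3.0667 g [ 403.9 -145.   141.3] shift tool [-41.3  -0.9   8.2] turn 0.29 F [2.1 5.2 1.1] w 21.9
lid angle from grip -0.0009373430572389152 rad 209.798101878104
0.04 [-8.5 -0.9  1.2]
0.08 [-16.8  -0.9   2.5]
0.12 [-25.   -0.9   4. ]
0.16 [-33.2  -0.9   5.9]
0.2 [-41.3  -0.9   8.2]
t 3.0667 g [ 403.9 -145.   141.3] shift tool [-188.3   -1.3  175.2] turn 0.29 F [2.1 5.2 1.1] w 21.9
lid angle from grip -0.0009373430572389152 rad 209.798101878104
0.264 [-54.   -0.9  12.4]
0.528 [-102.8   -0.9   38.1]
0.792 [-143.2   -0.9   75.7]
1.056 [-172.3   -1.1  122.5]
1.32 [-188.3   -1.3  175.2]
```

Grip holds at 21.9 mm on the 23 mm handle. I lift the first 0.2 rad along the arc.

Request:
step_arm([
  [[-0.006, 0, 0.001, 0], [-0.014, 0, 0.002, 0], [-0.023, 0, 0.004, 0], [-0.033, 0, 0.006, 0], [-0.041, 0, 0.008, 0]],
])

```text
time: 3.48
tool_pos: [412.0, -146.0, 164.2]
tcp_rot: [2.502, 1.566, 2.371]
contact_force: [3.7, 0.3, -4.8]
grip_width: 22.3
```

```bash
python3 - <<'E'
from h import *
plan(.2,.46)
E
```

```text
t 3.4833 g [ 412.1 -146.   183.2] shift tool [-48.9  -1.   22.1] turn 0.28 F [ 3.7  0.3 -4.8] w 22.3
lid angle from grip 0.2030389345536773 rad 209.7549218984127
0.252 [-9.7 -1.   3.4]
0.304 [-19.8  -1.    7.3]
0.356 [-29.8  -1.   11.8]
0.408 [-39.5  -1.   16.7]
0.46 [-48.9  -1.   22.1]
```

The lid follows with a modest load (about 5 N). I continue along the arc.

Request:
step_arm([
  [[-0.01, 0, 0.003, 0], [-0.02, 0, 0.007, 0], [-0.03, 0, 0.012, 0], [-0.0395, 0, 0.017, 0], [-0.049, 0, 0.022, 0]],
])

```text
time: 3.9
tool_pos: [434.2, -149.0, 213.8]
tcp_rot: [2.482, 1.565, 2.351]
contact_force: [5.1, -1.4, -8.1]
grip_width: 22.1
```

```bash
python3 - <<'E'
from h import *
plan(.46,.74)
E
```

```text
t 3.9 g [ 434.3 -149.1  232.8] shift tool [-44.4  -1.1  37.1] turn 0.27 F [ 5.1 -1.4 -8.1] w 22.1
lid angle from grip 0.4630879774514781 rad 209.86162726191003
0.516 [-9.1 -1.   6.4]
0.572 [-18.6  -1.   13.3]
0.628 [-27.6  -1.   20.8]
0.684 [-36.2  -1.   28.7]
0.74 [-44.4  -1.1  37.1]
```

Request:
step_arm([
  [[-0.009, 0, 0.006, 0], [-0.0185, 0, 0.013, 0], [-0.0275, 0, 0.021, 0], [-0.036, 0, 0.0285, 0], [-0.0445, 0, 0.037, 0]],
])

```text
time: 4.32
tool_pos: [470.8, -154.0, 258.2]
tcp_rot: [2.633, 1.564, 2.501]
contact_force: [3.6, -1.4, -9.3]
grip_width: 22.2
```

```bash
python3 - <<'E'
from h import *
plan(.74,1.0)
c=cap('scene'); save(c,'pics/s2.png')
E
```

```text
t 4.3167 g [ 470.9 -154.1  277.2] shift tool [-31.1  -1.1  44.8] turn 0.26 F [ 3.6 -1.4 -9.3] w 22.2
lid angle from grip 0.7391918494682548 rad 209.9057108508875
0.792 [-7.  -1.   8.6]
0.844 [-13.7  -1.1  17.2]
0.896 [-20.   -1.1  26.1]
0.948 [-25.8  -1.1  35.3]
1.0 [-31.1  -1.1  44.8]
```

View pics/s2.png

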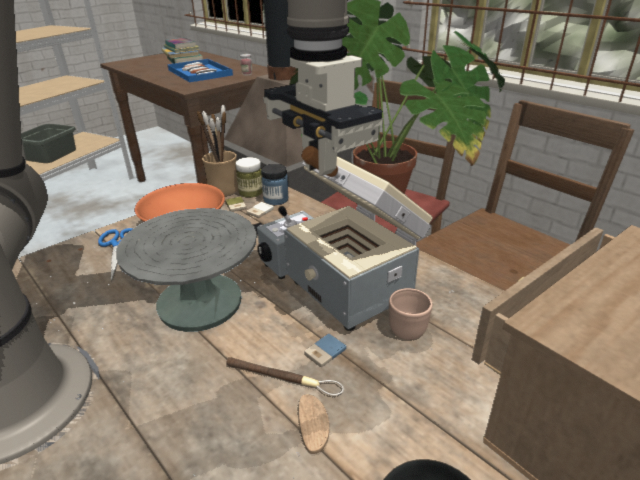

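The lid is held about half open, its handle in the jaws at (320,155). The toggle at (283,212) still leans to the front, towards the white dot, with the red dot at (305,219) behind it. I continue.

Request:
step_arm([
  [[-0.007, 0, 0.0085, 0], [-0.0135, 0, 0.017, 0], [-0.02, 0, 0.026, 0], [-0.026, 0, 0.035, 0], [-0.031, 0, 0.044, 0]],
])

```text
time: 4.78
tool_pos: [515.2, -160.1, 289.8]
tcp_rot: [2.692, 1.563, 2.56]
contact_force: [-0.4, -0.7, -8.0]
grip_width: 22.1
```

```bash
python3 - <<'E'
from h import *
plan(1.0,1.22)
E
```

```text
t 4.7833 g [ 515.4 -160.2  308.8] shift tool [-16.2  -1.1  42.9] turn 0.24 F [-0.4 -0.7 -8. ] w 22.1
lid angle from grip 1.0011544154630851 rad 210.16738662055528
1.044 [-3.4 -1.   8.3]
1.088 [-7.2 -1.  16.8]
1.132 [-10.6  -1.   25.3]
1.176 [-13.5  -1.1  34.1]
1.22 [-16.2  -1.1  42.9]
```

Request:
step_arm([
  [[-0.0035, 0, 0.0085, 0], [-0.007, 0, 0.017, 0], [-0.0105, 0, 0.0255, 0], [-0.0135, 0, 0.034, 0], [-0.016, 0, 0.042, 0]],
])

```text
time: 5.2
tool_pos: [555.7, -165.7, 306.0]
tcp_rot: [2.848, 1.559, 2.715]
contact_force: [-4.1, 0.2, 1.4]
grip_width: 21.9
```

```bash
python3 - <<'E'
from h import *
plan(1.22,1.32)
E
```

```text
t 5.2 g [ 555.8 -165.8  325. ] shift tool [-4.2 -1.1 22.6] turn 0.22 F [-4.1  0.2  1.4] w 21.9
lid angle from grip 1.2105844295574923 rad 210.46869343903103
1.24 [-0.7 -1.   6.2]
1.26 [-1.7 -1.  10.3]
1.28 [-2.6 -1.  14.4]
1.3 [-3.4 -1.  18.5]
1.32 [-4.2 -1.1 22.6]
```

Request:
step_arm([
  [[-0.0015, 0, 0.007, 0], [-0.0025, 0, 0.013, 0], [-0.0035, 0, 0.018, 0], [-0.004, 0, 0.021, 0], [-0.004, 0, 0.0225, 0]],
])

```text
time: 5.62
tool_pos: [577.4, -168.7, 311.2]
tcp_rot: [2.908, 1.559, 2.776]
contact_force: [-4.6, 1.0, 8.3]
grip_width: 22.4
```

Request:
step_arm([
  [[0, 0, 0, 0], [0, 0, 0, 0], [0, 0, 0, 0], [0, 0, 0, 0], [0, 0, 0, 0]],
])

```text
time: 6.03
tool_pos: [577.2, -168.6, 311.2]
tcp_rot: [2.917, 1.559, 2.784]
contact_force: [-4.1, -0.4, 0.6]
grip_width: 22.5
```

```bash
python3 - <<'E'
from h import *
plan(1.3,1.32)
import pickle
for n in ('scene','side'):
    c=cap(n); save(c,f'pics/{n}3.png'); W=cloud(c)
    k=(W-O)@R.from_euler('z',yaw).as_matrix()  # kiln frame
    for s in (-.45,.45): print(n,'tip',s,proj(c,K(-35+42*np.sin(s),138,96+42*np.cos(s))).round(1))
    # lid slab points: |y|<90 beyond gripper, z 140..300, x 0..160
    m=(abs(k[...,1])<90)&(k[...,2]>150)&(k[...,2]<260)&(k[...,0]>0)&(k[...,0]<170)&(c['color'].min(2)>60); P=k[m]
    # fit by RANSAC-like histogram over face planes x = a - z/tan: line fit with robust loss
    if len(P)<100: print(len(P)); continue
    best=max(((np.histogram(P[:,0]*np.sin(t)-(-np.cos(t))*P[:,2]*1.0,bins=np.arange(-200,500,2))[0].max(),t) for t in np.linspace(1.1,1.6,101)))
    print(n,len(P),'angle of face up from -x:',best)
E
python3 -c "
import cv2
a=cv2.imread('pics/scene3.png')[100:340,160:460];b=cv2.imread('pics/side3.png')[60:300,180:480]
cv2.imwrite('pics/c3.png',cv2.resize(cv2.hconcat([a,b]),(800,320)))"
```

```text
t 6.0333 g [ 577.4 -168.7  330.2] shift tool [ 1.3 -1.   0.9] turn 0.21 F [-4.1 -0.4  0.6] w 22.5
lid angle from grip 1.3167299467824343 rad 210.92801977085017
1.304 [ 1.9 -1.  -2.4]
1.308 [ 1.7 -1.  -1.6]
1.312 [ 1.6 -1.  -0.7]
1.316 [ 1.4 -1.   0.1]
1.32 [ 1.3 -1.   0.9]
scene tip -0.45 [[280.3 208.1]]
scene tip 0.45 [[296.7 202.6]]
scene 3414 angle of face up from -x: (np.int64(2731), np.float64(1.28))
side tip -0.45 [[351.1 180.2]]
side tip 0.45 [[367.1 190.2]]
side 7406 angle of face up from -x: (np.int64(5862), np.float64(1.27))
```

View pics/c3.png

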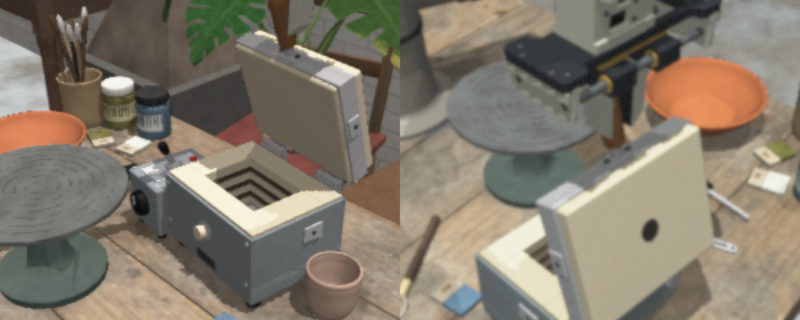

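The lid now stands up, with the toggle at crop (163,148), still off. The hand isn't visible in the scene crop, so I check the projections and refine the lid angle.

```bash
cat > ang.py <<'E'
from h import *
def ang():
  for n in ('scene','side'):
    c=cap(n); W=cloud(c); k=(W-O)@R.from_euler('z',yaw).as_matrix()
    print(n,'grip px',proj(c,arc(1.32)).round(),'lid corner px',proj(c,[K(83-158*np.cos(1.32)+s*0,y,122+158*np.sin(1.32)) for s,y in((0,-95),(0,95))]).round().tolist())
    m=(abs(k[...,1])<88)&(k[...,2]>140)&(k[...,2]<270)&(k[...,0]>0)&(k[...,0]<170); P=k[m]
    h=[]
    for t in np.linspace(1.1,1.6,501):
        q=P[:,0]*np.sin(t)+P[:,2]*np.cos(t); H,e=np.histogram(q,bins=np.arange(-200,500,1.5)); h.append((H.max(),t,e[H.argmax()]))
    b=max(h); q=P[:,0]*np.sin(b[1])+P[:,2]*np.cos(b[1])-b[2]; I=P[abs(q-.7)<5]
    mu=I.mean(0); s=np.linalg.svd(I-mu,full_matrices=False); nrm=s[2][2]; nrm*=np.sign(nrm[0])
    print(len(I),'plane n',nrm.round(3),'angle',np.arctan2(nrm[0],nrm[2]),'hinge dist',nrm@(np.array([83,0,122])-mu))
    save(c,f'pics/{n}_a.png')
ang(); print(bot.get_obs()['tool_pos'],bot.get_obs()['dq'].round(3))
E
python3 ang.py
```

```text
scene grip px [[376. 111.]] lid corner px [[414.0, 164.0], [336.0, 130.0]]
3975 plane n [ 0.956 -0.001  0.293] angle 1.2729698226400565 hinge dist -0.8473590196233549
side grip px [[341. 144.]] lid corner px [[281.0, 210.0], [385.0, 146.0]]
8272 plane n [ 0.956 -0.     0.293] angle 1.2735838275925673 hinge dist -45.416156956797174
[ 577.33450924 -168.64983816  311.25656836] [ 0.001 -0.002 -0.001 -0.    -0.001  0.   ]
```

View pics/scene_a.png

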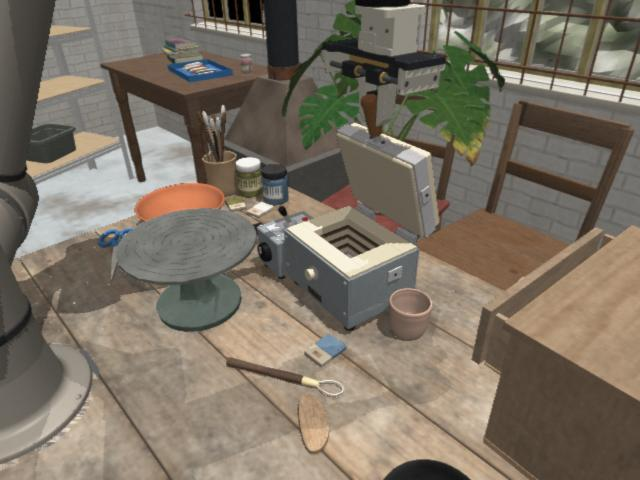

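The full scene view shows the hand holding the handle at (372,115), so the crop had simply cut it off. The plane fits in both cameras give 1.273, while the grip gives 1.317. I check the fit's bias on the shut lid and see where the handle sits in the pads.

```bash
python3 - <<'E'
from h import *
import pickle
B=R.from_euler('z',yaw).as_matrix()
for n in ('scene','side'):
    c=pickle.load(open(n+'0.pkl','rb')); k=(cloud(c)-O)@B
    P=k[(abs(k[...,1])<80)&(abs(k[...,0])<60)&(abs(k[...,2]-167)<8)]; mu=P.mean(0); v=np.linalg.svd(P-mu,full_matrices=False)[2][2]; v*=np.sign(v[2]); print(n,'shut normal',v.round(4))
    c=cap(n); k=(cloud(c)-O)@B; hsv=cv2.cvtColor(c['color'],cv2.COLOR_RGB2HSV)
    m=(hsv[...,0]<18)&(hsv[...,1]>110)&(k[...,2]>280)&(k[...,2]<370)&(abs(k[...,1])<30)&(k[...,0]>0)&(k[...,0]<90)
    P=k[m]; print(n,len(P))
    for z in range(280,370,10):
        Q=P[abs(P[:,2]-z-5)<5]
        if len(Q)>3: print(z+5,len(Q),Q.min(0).round(1),Q.max(0).round(1))
a=cv2.imread('pics/scene_a.png')[70:160,320:440]; b=cv2.imread('pics/side_a.png')[95:185,280:400]
cv2.imwrite('pics/c4.png',cv2.resize(cv2.hconcat([a,b]),(800,300),interpolation=cv2.INTER_CUBIC))
E
```

```text
scene shut normal [-9.e-04  8.e-04  1.e+00]
scene 488
295 41 [ 37.2 -11.1 292.4] [ 55.5  -1.5 299.6]
305 75 [ 34.2 -12.5 300. ] [ 54.7   0.7 309.7]
315 47 [ 30.6 -11.2 310.1] [ 39.9   1.7 319.7]
325 61 [ 28.1 -11.8 320.1] [ 39.7   1.4 329.9]
335 69 [ 24.4 -12.3 330. ] [ 39.    0.5 340. ]
345 91 [ 21.1 -13.6 340.1] [ 40.9   2.  350. ]
355 104 [ 20.7 -12.9 350.1] [ 57.2  12.4 358. ]
side shut normal [-1.e-04  2.e-04  1.e+00]
side 226
295 33 [ 48.7 -10.5 294.7] [ 59.9   3.1 300. ]
305 72 [ 45.3 -11.3 300.1] [ 60.8   3.5 309.9]
315 50 [ 53.4  -5.3 310. ] [ 58.2   5.4 319.8]
325 42 [ 45.1  -4.1 320.1] [ 54.3  12.2 329.9]
335 22 [ 45.9   0.  330.1] [ 51.5   9.4 339. ]
345 4 [ 48.1   2.4 341. ] [ 60.9  29.3 342.3]
```

View pics/c4.png

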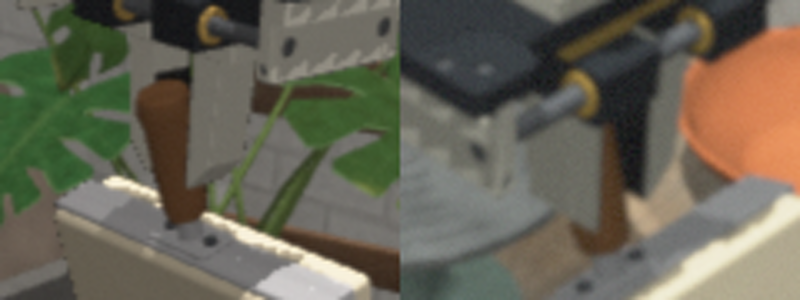

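The fit has no bias on the shut lid, so 1.273 is right. The handle sits about 9 mm off centre in the pads, towards the front. I move about 9.5 mm on along the arc, gently.

Request:
step_arm([
  [[0, 0, 0.001, 0], [-0.0005, 0, 0.003, 0], [-0.001, 0, 0.0055, 0], [-0.0015, 0, 0.008, 0], [-0.0015, 0, 0.0095, 0]],
])

```text
time: 6.75
tool_pos: [587.5, -170.0, 313.0]
tcp_rot: [2.902, 1.56, 2.77]
contact_force: [-3.9, -0.4, 3.3]
grip_width: 22.2
```

Request:
step_arm([
  [[0, 0, 0, 0], [0, 0, 0, 0], [0, 0, 0, 0], [0, 0, 0, 0], [0, 0, 0, 0]],
])

```text
time: 7.17
tool_pos: [587.5, -170.0, 313.0]
tcp_rot: [2.899, 1.561, 2.767]
contact_force: [-2.8, -0.1, 0.8]
grip_width: 22.3
```

```bash
python3 ang.py | grep -v grip
```

```text
4139 plane n [ 0.969 -0.     0.249] angle 1.319560500404616 hinge dist -0.8464840690889514
7934 plane n [ 0.969 -0.     0.248] angle 1.3200043729975421 hinge dist -45.51186235482296
[ 587.49925894 -170.02876243  312.9942504 ] [-0.     0.001 -0.     0.001  0.002 -0.003]
```

Both cameras now give 1.320. I hold another moment, confirm it's steady, check that the toggle and loose things haven't changed, and hand in.

Request:
step_arm([
  [[0, 0, 0, 0], [0, 0, 0, 0], [0, 0, 0, 0], [0, 0, 0, 0], [0, 0, 0, 0]],
])

```text
time: 7.68
tool_pos: [587.5, -170.1, 313.0]
tcp_rot: [2.899, 1.56, 2.766]
contact_force: [-2.2, 0.7, -0.1]
grip_width: 22.4
```

```bash
python3 - <<'E'
from h import *
exec(open('ang.py').read().split('ang(); print')[0]); ang()
for n,boxes in (('scene',{'toggle':(272,200,300,220),'cup':(380,280,440,345),'tile':(298,330,352,368)}),('side',{'screwdriver':(378,175,445,226),'stay':(395,225,436,252)})):
    a=cv2.imread(f'pics/{n}0.png').astype(float); b=cv2.imread(f'pics/{n}_a.png').astype(float)
    for k,(x0,y0,x1,y1) in boxes.items():
        if k=='toggle':
            q=b[y0:y1,x0:x1].max(2)<50; print('toggle dark',np.argwhere(q).mean(0)[::-1]+[x0,y0],'off expected (281,209), on (297,203)')
        else:
            f=[cv2.GaussianBlur(i[y0:y1,x0:x1].mean(2),(0,0),1).astype(np.float32) for i in (a,b)]; print(k,'pixel shift',np.round(cv2.phaseCorrelate(*f),2).tolist() if 0 else cv2.phaseCorrelate(*f))
print(bot.get_obs()['grip_width'])
E
```

```text
scene grip px [[376. 111.]] lid corner px [[414.0, 164.0], [336.0, 130.0]]
4118 plane n [ 0.969 -0.     0.249] angle 1.319439228280073 hinge dist -0.85609236664493
side grip px [[341. 144.]] lid corner px [[281.0, 210.0], [385.0, 146.0]]
7916 plane n [ 0.969 -0.     0.248] angle 1.3199169307682341 hinge dist -45.508479271677025
toggle dark [282.46938776 210.83673469] off expected (281,209), on (297,203)
cup pixel shift ((0.21895242514487734, 0.037685783970673015), 0.9787850364490792)
tile pixel shift ((0.08340048483161411, -0.15652631953746976), 0.8973048576602229)
screwdriver pixel shift ((0.11297925536327824, 0.2322675685258595), 0.417432375405551)
stay pixel shift ((0.7361190104295652, 0.5335910181844454), 0.36455166575349407)
22.006208186638307
```

```bash
python3 -c "
from plant import bot
print(bot.close_job())"
```

```text
the job is handed in; nothing more can be done
None
```

The lid is standing at its balance point with the gripper still holding its handle, and I've handed the job in. The isolator was already off, so I left it alone. I took the shut lid by its handle and swung it up at about 0.5–0.7 rad/s.

**Last checks:**
- **Lid angle:** both cameras gave 1.319–1.320 rad, unchanged over half a second.
- **Grip:** the fingers are closed to 22 mm on the 23 mm handle, with the grasp point about 13 mm from its middle.
- **Isolator:** its tip was where it should be for off.
- **Loose things:** the cup, tile, screwdriver and stay shifted less than 1 pixel in the pictures. The match was weak for the screwdriver and stay, which the raised lid partly shadows or hides, but the arm never went near them.

**One disagreement, corrected:** after the swing, the hand's position implied 1.317 rad, but both cameras showed 1.273. The handle had slipped about 9 mm off centre in the pads, so I moved 9.5 mm further by the camera reading. The handle still sits off centre in the jaws but is held steady.

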